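# Stock the nursery caddy with the food jars

### The job

A wooden spoon has been left lying across the two empty cells of the divided wooden caddy: take it off and lay it flat in the steel tray, and stand the two glass food jars from the tray upright in those two empty cells, one jar per cell, lowering each right down to the floor and setting it down gently, not letting it drop. Do not knock a jar over, and leave the pacifier, its clear cover, the egg cup and the travel case where they are.

Things in the scene. Friction and masses are not known exactly. Their poses are not given: they have to be found in the camera images.
- caddy: Open crate of mid-brown wood, fixed, 164 x 164 mm, 50 mm high, with 2 x 2 cells about 73 mm square inside; walls, dividers and floor 6 mm thick, dividers 43 mm high. Origin at the centre of its underside, z up, x and y along the walls; may be turned any way round. The cells on its -y side hold the egg cup and travel case; the two on its +y side are empty.
- cell_1 (a point): Centre of the floor of the empty cell on the caddy's +x +y side, 6 mm above the dresser top; axes as the caddy.
- cell_2 (a point): Centre of the floor of the empty cell on the caddy's -x +y side, 6 mm above the dresser top; axes as the caddy.
- tray: Rectangular stainless steel tray, fixed, 220 mm (its x) by 340 mm (its y), walls 18 mm high, walls and floor 4 mm thick. Origin at the centre of its underside. The jars and the pacifier stand in a row in its +x half, in any order, about 110 mm apart; the cover is in its -x +y corner; the rest of the -x half is free.
- jar_1: Glass baby-food jar with paper label and steel screw cap, round, 48 mm in diameter, 85 mm high, about 140 g, standing in the tray. Origin at the centre of its underside, z up towards the cap.
- jar_2: A second jar, the same as jar_1; either may go in either cell.
- spoon: Short wooden spoon, 200 mm long, 10 mm thick all over, 30 g, at first lying flat on the caddy's walls over its empty cells, roughly along the caddy's x. Origin on its underside close to its centre of mass; x points along it to the bowl. The handle, 13 mm wide, runs from x = -120 to +30 mm; the round bowl, 42 mm in diameter, is centred at x = +59 mm.
- spoon_mid (a point): Point in the middle of the spoon's thickness, 5 mm above its origin, the place to grip the handle; axes as the spoon.
- egg_cup: White ceramic egg cup, upside down in a cell on the caddy's -y side, 49 mm in diameter, 60 mm high. Origin at the centre of its underside. To be left alone.
- travel_case: Lavender plastic pacifier travel case with a small press button, 50 x 44 mm and 54 mm high, in the other cell on the caddy's -y side. Origin at the centre of its underside. To be left alone.
- pacifier: Yellow pacifier lying on its 42 mm shield with the nipple up, 32 mm high, in the tray. Origin at the centre of its underside. To be left alone.
- cover: Clear plastic dome-shaped pacifier cover, 38 mm in diameter, 35 mm high, in the tray. Origin at the centre of its underside. To be left alone.
Things that resemble listed ones, but are neither listed nor needed, are in the scene too. What is meant by the spoon is not blue, and is the larger of those in its own colour.

How it is judged:
By the outcome, as a careful person would: the job done as asked, in the order asked, and still so for the second after the job is handed in, with the robot touching nothing.
It also fails if it takes over 64 s, if anything falls off the work surface, if the arm or the gripper's body presses on something with over 40 N, if the wrist force passes 120 N, or if a joint passes its speed limit or range.

### The arm

A 6-joint arm with a two-finger parallel gripper is mounted at the origin on the work surface. World frame = base frame: x ahead of the robot, y to its left, z up, the work surface at z = 0. Lengths are in m, angles in degrees, forces in N, time in s.
With the tool pointing down it reaches from about 0.35 to 0.725 m from the base axis. Payload 6 kg.
Tool frame: the origin (TCP) lies midway between the tips of the shut fingers; the grasp point (between the pads) lies 19 mm behind it; z points along the fingers, y is the line along which they close (so a half turn about z gives the same grasp; the last joint's range is limited). The gripper opens to 85 mm and grips with 20 to 120 N. Pads are 22 mm wide; open, the fingers measure 114 mm over their backs; the gripper's body (76 mm by 85 mm) begins 54 mm behind the grasp point. The pads swing forward as they close: fully open they stand 13 mm farther back than shut.
Start: joints at [89.823, 2.303, 4.859, 0, -92.561, -19.12], TCP at [0.198, 0.566, 0.231] pointing down, gripper open.
Joint ranges: [-146.85, 146.85], [-73.84, 115.35], [-62.03, 85.46], [-188.31, 113.3], [-161.28, -10.13], [-171.36, 171.36]. Speed limits (degrees/s): [147.25, 147.25, 172.46, 180, 180, 180].

### API

Orientations are given as [roll, pitch, yaw] about the fixed x, y, z axes, in that order (R = Rz(yaw) Ry(pitch) Rx(roll)).
In Python, from bench import ctrl, viewer gives the robot as it stands. The module is installed in compiled form; this text tells all that it offers.
- The arm moves only by the tool carry_out, never from a script. Its argument "increments" is a list of rows, each an object of numbers: "rx", "ry", "rz": the turn, a rotation vector about the tool's x, y, z normalised to -1 to 1, where 1 is 0.1 rad; "x", "y", "z": the shift along the tool's x, y, z normalised to -1 to 1, where 1 is 0.06 m; "jaw": the finger opening in mm, from 0 to 85.4. In form: [{"rx": .., "ry": .., "rz": .., "x": .., "y": .., "z": .., "jaw": ..}, ...]. A call has 1 to 10 rows; each row shifts and turns the commanded pose from where the row before left it, along the tool's axes as they then stand; what a row does not reach is not made up. A row lasts 1/8 s, in which the tool goes at most 62.5 mm and 10.7 degrees, less where a joint would pass 70% of its speed; a pose out of reach is approached as far as the arm can. A call with a number of a shift or a turn outside -1 to 1 is refused whole. A call with a gripper value outside its range is refused whole. The fingers move at their own pace and stop on an object; "newtons" is the grip in N (left out, the last holds). Time passes only in rows, so rows that do not move let the fingers close. It gives the time, the measured TCP pose, the force, the opening and the grip force at its end, in the units of the state.
- ctrl.get_obs(): the state, without advancing time (a new reading comes with each control period).
- viewer.camera(name): name is "side" or "top"; returns (picture, depth): 400x640x3 uint8, blue, green, red; 400x640 float32, m along the optical axis (not along the pixel's ray), 0 where there is no reading.
- viewer.calibration(name): a dict with "mtx" (3x3 intrinsics, pixels), "rvec" (rotation vector, rad) and "tvec" (3), from world to camera coordinates, as OpenCV has them. Camera axes: x right, y down, z forward; pixel columns grow to the right and rows downward; lengths in m; the calibration is good to about 2 mm. A picture is of the moment at which its call begins. calibration takes no time and is no camera call.
- ctrl.hand_in(): hands the job in; it is judged then, once.
The state is a dict: "time": time; "q": joint angles; "qd": joint speeds; "joint_torque": joint torques, N m; "ee_pos": TCP position; "orientation": TCP orientation; "contact_force": force on the tool from outside, world axes, zero at the start; "wrist_torque": the same for the moment, N m; "width": opening from 0.0 (shut) to 1.0 (fully open); "finger_force": force on a finger pad.
Only numpy, scipy, OpenCV 4.12 (cv2) and the standard library are available. Lean on these libraries where they do the work, as an engineer would, in place of code of your own. Each camera call takes 0.05 s, during which the arm holds its last target. There are 200 camera calls.

## Working session

There is one attempt and no reset: what is moved stays moved. The work goes in short steps, Python scripts to look and compute and a tool call to move; the robot and the scene stay as the last step left them, time stands still between calls to the robot, and variables do not carry over. Pictures are saved under pics/ and viewed, at most 10 in all, crops included, and the job is handed in when it is done.

Besides the shell and the picture viewer there is one more tool, called after "Call:" as a command line: name --argument value ..., lists and objects as JSON in quotes. carry_out: Moves the arm, as the interface text tells. Its arguments: {"type":"object","properties":{"increments":{"type":"array"},"newtons":{"type":"number"}},"required":["increments"]}

```bash
mkdir -p pics
cat > h.py <<'E'
import numpy as np, cv2
from bench import ctrl, viewer
def cal(n):
    c=viewer.calibration(n); R=cv2.Rodrigues(np.array(c["rvec"],float))[0]
    return np.array(c["mtx"],float),R,np.array(c["tvec"],float).ravel()
def cloud(n,d):
    K,R,t=cal(n); v,u=np.mgrid[:d.shape[0],:d.shape[1]]
    c=np.stack([(u-K[0,2])/K[0,0]*d,(v-K[1,2])/K[1,1]*d,d],-1)
    p=(c-t)@R; p[d<=0]=np.nan; return p
def ray(n,u,v,z):
    K,R,t=cal(n); d=R.T@np.linalg.inv(K)@[u,v,1.]; o=-R.T@t
    return o+d*(z-o[2])/d[2]
E
python3 - <<'E'
from h import *
for n in("top","side"):
    im,d=viewer.camera(n); cv2.imwrite(f"pics/{n}0.png",im); np.savez(f"{n}0.npz",im=im,d=d)
    K,R,t=cal(n); print(n,K.tolist(),(-R.T@t).round(3),R[2].round(2))
print(ctrl.get_obs())
E
```

```text
top [[495.8885874097319, 0.0, 326.62107247694877], [0.0, 495.8885874097319, 196.1126515396337], [0.0, 0.0, 1.0]] [ 0.225 -0.024  1.195] [ 0.17  0.02 -0.98]
side [[388.4453497967419, 0.0, 313.3666529225643], [0.0, 388.4453497967419, 193.96258939190355], [0.0, 0.0, 1.0]] [0.411 0.535 0.697] [ 0.03 -0.67 -0.74]
{'time': 0.1, 'q': array([ 8.98243415e+01,  2.33236715e+00,  4.80596964e+00, -2.32811738e-02,
       -9.25612642e+01, -1.91188465e+01]), 'qd': array([-0.08626733, -0.09800905,  0.02465959,  0.11109242,  0.00677872,
       -0.00483882]), 'joint_torque': array([-4.77121721e-03, -3.69349766e+01,  3.48280191e+01,  6.95168585e+00,
       -4.58077644e-03,  4.63946481e-07]), 'ee_pos': array([0.19809548, 0.56602882, 0.2303873 ]), 'orientation': array([ 1.79909556e+02, -6.73514851e-03, -1.92934771e+01]), 'contact_force': array([ 0.45732661,  0.53089875, -0.850185  ]), 'wrist_torque': array([ 0.06095858, -0.0102765 ,  0.01210274]), 'finger_force': 0.0, 'width': 1.0008859327235873}
```

View pics/top0.png

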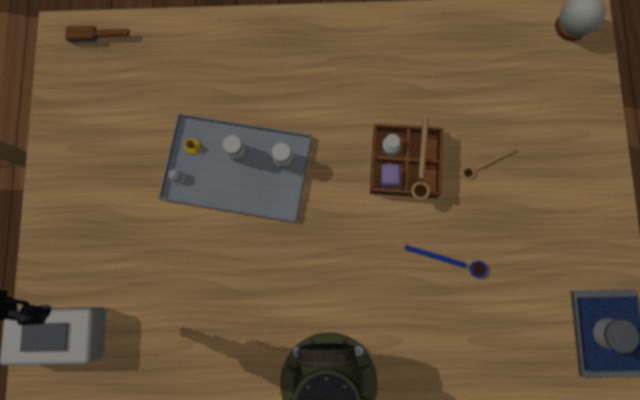

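View pics/side0.png

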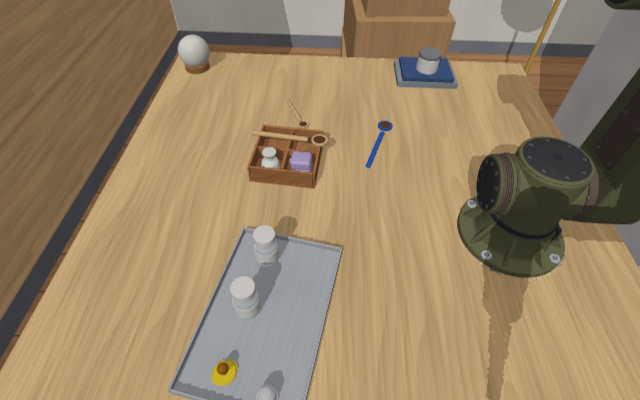

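The top view shows the caddy spanning about (371–442, 125–198) with the spoon over its right-hand cells (bowl at (420,190), handle end at (425,120)). The jars are at (233,147) and (282,155), the pacifier at (192,146) and the cover at (176,176). The side view agrees, with jars at (245,297) and (265,245).

```bash
cat > m.py <<'E'
from h import *
import sys
D={n:np.load(f"{n}{sys.argv[1]}.npz") for n in("top","side")}
P={n:cloud(n,D[n]["d"]) for n in D}
def roi(n,u0,v0,u1,v1):
    m=np.zeros((400,640),bool); m[v0:v1,u0:u1]=1; return m&np.isfinite(P[n][...,2])
def rect(p):
    (c,s,a)=cv2.minAreaRect(p[:,:2].astype(np.float32)*1000); return np.round(c,1),np.round(s,1),round(a,2)
E
python3 - 0 <<'E'
from m import *
# table check
for n,r in(("top",(300,20,360,60)),("side",(330,200,360,220))): print(n,"table z",np.median(P[n][roi(n,*r)][:,2]))
# jars: cap tops
for n,rs in(("top",((215,130,252,170),(265,138,300,175))),("side",((225,270,265,325),(248,222,282,268)))):
    for r in rs:
        m=roi(n,*r); p=P[n][m]; q=p[(p[:,2]>.078)]
        print(n,"jar",len(q),np.percentile(q[:,2],[50,95]).round(4),rect(q))
# tray by floor-not-table
p=P["top"][roi("top",150,105,325,230)]
q=p[(p[:,2]>.012)&(p[:,2]<.03)]; print("tray rim",rect(q)); 
# caddy + spoon
p=P["top"][roi("top",360,105,455,210)]
q=p[(p[:,2]>.035)]; print("caddy+spoon",rect(q))
h=p[:,2];print(np.histogram(h,bins=np.arange(-.005,.075,.005)))
for n,r in(("top",(360,105,455,210)),("side",(240,115,335,190))):
    m=roi(n,*r); q=P[n][m]; q=q[q[:,2]>.0555]
    hsv=cv2.cvtColor(D[n]["im"],cv2.COLOR_BGR2HSV)
    m2=m&(P[n][...,2]>.053)&(P[n][...,1]< -.15)
    v,u=np.nonzero(m2); print(n,"spoon",len(u),rect(P[n][m2]),np.median(P[n][m2][:,2]),u.min(),u.max(),v.min(),v.max())
big=np.hstack([cv2.resize(D["top"]["im"][105:215,350:460],(400,400),interpolation=2),cv2.resize(D["side"]["im"][95:195,240:340],(400,400),interpolation=2)])
cv2.imwrite("pics/crop0.png",big)
E
```

```text
top table z 0.0009607260743335913
side table z 0.001098970691243593
top jar 279 [0.0899 0.0939] (array([545.5, 213.4]), array([41.3, 40.8]), 88.58)
top jar 283 [0.0894 0.0933] (array([524.6,  99.8]), array([41.8, 41.6]), 19.28)
side jar 513 [0.0894 0.0913] (array([545.1, 212.1]), array([42.4, 41.7]), 8.69)
side jar 385 [0.0895 0.0913] (array([523.7,  98.3]), array([42.7, 42.1]), 60.72)
tray rim (array([510.4, 221. ]), array([341.8, 220.7]), 78.99)
caddy+spoon (array([ 512.2, -195.3]), array([164.9, 197. ]), 84.89)
(array([1985, 3177, 1371,  259,  154,  153,  187,  164,  202,  330,  454,
        350,  472,  499,  126]), array([-0.005,  0.   ,  0.005,  0.01 ,  0.015,  0.02 ,  0.025,  0.03 ,
        0.035,  0.04 ,  0.045,  0.05 ,  0.055,  0.06 ,  0.065,  0.07 ]))
top spoon 980 (array([ 509.2, -214.4]), array([129.7, 196.1]), 89.29) 0.060330480694840975 387 442 118 199
side spoon 686 (array([ 508. , -210.9]), array([121.8, 196.3]), 90.0) 0.06087832360892517 251 327 128 160
```

View pics/crop0.png

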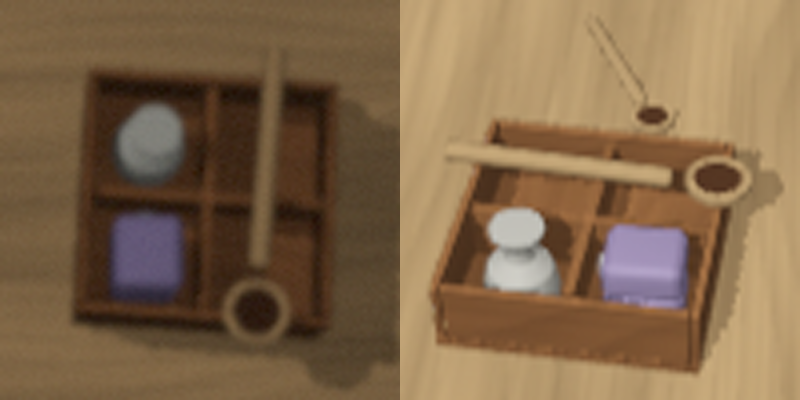

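The crop confirms the spoon lies nearly along the caddy's x, with the bowl towards the robot. The handle is midway over the empty cells, and the egg cup and travel case are on the caddy's other side. Next: the exact caddy and spoon axes.

```bash
python3 - 0 <<'E'
from m import *
for n,r in(("top",(360,105,455,210)),("side",(240,100,335,192))):
    m=roi(n,*r); X=P[n]; hsv=cv2.cvtColor(D[n]["im"],cv2.COLOR_BGR2HSV).astype(int)
    box=m&(X[...,2]>.040)&(X[...,2]<.054)
    k=cv2.morphologyEx(box.astype(np.uint8),cv2.MORPH_CLOSE,np.ones((3,3)))
    p=X[box]; p=p[(p[:,0]>.415)&(p[:,0]<.60)]
    print(n,"caddy",rect(p))
    # spoon: pale pixels above rim
    sp=m&(X[...,2]>.052)&(X[...,2]<.068)&(X[...,1]<-.175)&(hsv[...,2]>(100 if n=="top" else 150))
    v,u=np.nonzero(sp); c=cv2.minAreaRect(X[sp][:,:2].astype(np.float32)*1000); print(n,"spoon",len(u),np.round(c[0],1),np.round(c[1],1),round(c[2],2))
    q=X[sp]; 
    for x0 in np.arange(.40,.62,.02):
        w=q[(q[:,0]>=x0)&(q[:,0]<x0+.02)]
        if len(w): print(f"{x0:.2f}",len(w),(w[:,1].min()*1e3).round(1),(w[:,1].max()*1e3).round(1),(w[:,1].mean()*1e3).round(1),np.median(w[:,2]).round(4))
    print("xrange",q[:,0].min(),q[:,0].max())
# caddy rim corners by rays from the top crop (z=.05)
for u,v in((92,70),(338,85),(328,330),(75,322)):
    print(ray("top",350+(u+.5)*.275-.5,105+(v+.5)*.275-.5,.05)[:2].round(4))
for u,v in((495,121),(735,145),(690,308+15),(437,287)):
    print("side",ray("side",240+(u-400+.5)*.25-.5,95+(v+.5)*.25-.5,.05)[:2].round(4))
E
```

```text
top caddy (array([ 511.5, -195.3]), array([164.9, 166.5]), 84.89)
top spoon 335 [ 511.  -208.3] [ 67.7 194.3] 87.79
0.40 21 -232.6 -205.8 -219.3 0.0604
0.42 38 -239.2 -199.3 -219.0 0.0601
0.44 19 -236.5 -201.8 -218.7 0.0609
0.46 27 -229.2 -219.5 -223.4 0.0606
0.48 37 -230.8 -221.0 -226.0 0.0603
0.50 37 -233.9 -223.4 -228.6 0.06
0.52 33 -236.9 -227.1 -231.1 0.0596
0.54 39 -239.2 -175.8 -228.3 0.0598
0.56 32 -242.5 -230.8 -236.8 0.0597
0.58 37 -245.3 -234.1 -239.7 0.06
0.60 15 -245.8 -236.2 -240.9 0.0595
xrange 0.41347618844499756 0.6068851385041962
side caddy (array([ 509.5, -197. ]), array([167., 164.]), 84.71)
side spoon 364 [ 508.  -228.9] [107.9 196.7] 88.98
0.40 25 -237.2 -206.3 -220.5 0.0608
0.42 42 -268.7 -182.7 -220.1 0.0605
0.44 22 -271.9 -207.3 -227.8 0.0601
0.46 35 -269.2 -220.4 -226.3 0.0599
0.48 36 -271.8 -223.9 -228.8 0.0591
0.50 35 -275.6 -224.3 -231.2 0.059
0.52 36 -278.9 -226.5 -238.4 0.0591
0.54 38 -281.7 -175.8 -232.7 0.0607
0.56 37 -283.9 -232.2 -242.6 0.0591
0.58 47 -284.1 -176.4 -233.5 0.0592
0.60 11 -248.0 -240.3 -242.7 0.0583
xrange 0.40980634192067417 0.6061170306276968
[ 0.5986 -0.1225]
[ 0.584  -0.2834]
[ 0.4209 -0.2672]
[ 0.43   -0.1054]
side [ 0.5804 -0.2834]
side [ 0.4204 -0.2685]
side [ 0.441  -0.1033]
side [ 0.5931 -0.1241]
```

Call:
carry_out --increments '[{"rz":-1,"x":0.2,"y":0.2,"jaw":34},{"rz":-1,"x":0.4,"y":0.5,"jaw":34},{"x":0.44,"y":0.83},{"x":0.44,"y":0.83},{"x":0.44,"y":0.83},{"x":0.44,"y":0.83},{"x":0.44,"y":0.83},{"x":0.44,"y":0.83},{"x":0.44,"y":0.83},{"x":0.44,"y":0.83}]' --newtons 40

```text
invalid input at $.increments[0]: expected keys rx, ry, rz, x, y, z, jaw
```

```bash
cat >> h.py <<'E'
def go(x,y,z,yaw=None):
    o=ctrl.get_obs(); p=o["ee_pos"]; psi=np.radians(o["orientation"][2]); d=np.array([x,y,z])-p
    c,s=np.cos(psi),np.sin(psi)
    u=np.array([d[0]*c+d[1]*s,d[0]*s-d[1]*c,-d[2]])/.06
    r=None if yaw is None else -np.radians((yaw-o["orientation"][2]+180)%360-180)/.1
    print("t",round(o["time"],2),"pos",p.round(4),"rpy",np.round(o["orientation"],1),"J6",o["q"][5].round(1),"w",round(o["width"]*85.4,1),"f",round(o["finger_force"],1),"F",o["contact_force"].round(1))
    print("units xyz",u.round(2),"n",round(np.linalg.norm(u),2),"rz",None if r is None else r.round(2))
E
python3 -c "
from h import *
go(.4895,-.2275,.23,-7.7)"
```

```text
t 0.1 pos [0.1981 0.566  0.2304] rpy [179.9  -0.  -19.3] J6 -19.1 w 85.5 f 0.0 F [ 0.5  0.5 -0.9]
units xyz [8.950e+00 1.088e+01 1.000e-02] n 14.09 rz -2.02
```

All seven keys are needed in each row.

Call:
carry_out --increments '[{"rx":0,"ry":0,"rz":-1,"x":0.2,"y":0.2,"z":0,"jaw":34},{"rx":0,"ry":0,"rz":-1,"x":0.4,"y":0.5,"z":0,"jaw":34},{"rx":0,"ry":0,"rz":0,"x":0.44,"y":0.83,"z":0,"jaw":34},{"rx":0,"ry":0,"rz":0,"x":0.44,"y":0.83,"z":0,"jaw":34},{"rx":0,"ry":0,"rz":0,"x":0.44,"y":0.83,"z":0,"jaw":34},{"rx":0,"ry":0,"rz":0,"x":0.44,"y":0.83,"z":0,"jaw":34},{"rx":0,"ry":0,"rz":0,"x":0.44,"y":0.83,"z":0,"jaw":34},{"rx":0,"ry":0,"rz":0,"x":0.44,"y":0.83,"z":0,"jaw":34},{"rx":0,"ry":0,"rz":0,"x":0.44,"y":0.83,"z":0,"jaw":34},{"rx":0,"ry":0,"rz":0,"x":0.44,"y":0.83,"z":0,"jaw":34}]' --newtons 40

```text
time: 1.35
ee_pos: [0.3768, 0.091, 0.2313]
orientation: [-180.0, -0.0, -7.8]
contact_force: [1.4, 0.5, 0.2]
width: 0.397
finger_force: 0.0
```

```bash
python3 -c "
from h import *
go(.4895,-.2275,.23,-7.7)"
```

```text
t 1.35 pos [0.3768 0.091  0.2313] rpy [-180.    -0.    -7.8] J6 38.2 w 33.9 f 0.0 F [1.4 0.5 0.2]
units xyz [2.58 5.01 0.02] n 5.63 rz -0.02
```

Call:
carry_out --increments '[{"rx":0,"ry":0,"rz":0,"x":0.43,"y":0.83,"z":0,"jaw":34},{"rx":0,"ry":0,"rz":0,"x":0.43,"y":0.83,"z":0,"jaw":34},{"rx":0,"ry":0,"rz":0,"x":0.43,"y":0.83,"z":0.2,"jaw":34},{"rx":0,"ry":0,"rz":0,"x":0.43,"y":0.83,"z":0.3,"jaw":34},{"rx":0,"ry":0,"rz":0,"x":0.43,"y":0.83,"z":0.3,"jaw":34},{"rx":0,"ry":0,"rz":0,"x":0.43,"y":0.8,"z":0.5,"jaw":34},{"rx":0,"ry":0,"rz":0,"x":0,"y":0,"z":0.5,"jaw":34},{"rx":0,"ry":0,"rz":0,"x":0,"y":0,"z":0,"jaw":34}]'

```text
time: 2.35
ee_pos: [0.4878, -0.2228, 0.12]
orientation: [-180.0, 0.4, -7.9]
contact_force: [0.4, 0.1, -0.0]
width: 0.402
finger_force: 0.0
```

```bash
python3 -c "
from h import *
go(.4895,-.2275,.049,-7.7)"
```

```text
t 2.35 pos [ 0.4878 -0.2228  0.12  ] rpy [-180.     0.4   -7.9] J6 85.2 w 34.3 f 0.0 F [ 0.4  0.1 -0. ]
units xyz [0.04 0.07 1.18] n 1.19 rz -0.04
```

Call:
carry_out --increments '[{"rx":0,"ry":0,"rz":0,"x":0.03,"y":0.07,"z":0.4,"jaw":34},{"rx":0,"ry":0,"rz":0,"x":0,"y":0,"z":0.4,"jaw":34},{"rx":0,"ry":0,"rz":0,"x":0,"y":0,"z":0.3,"jaw":34},{"rx":0,"ry":0,"rz":0,"x":0,"y":0,"z":0.05,"jaw":34},{"rx":0,"ry":0,"rz":0,"x":0,"y":0,"z":0,"jaw":34}]'

```text
time: 2.98
ee_pos: [0.4914, -0.227, 0.0555]
orientation: [180.0, -0.1, -7.8]
contact_force: [0.0, -0.4, 0.7]
width: 0.397
finger_force: 0.0
```

```bash
python3 -c "
from h import *
go(.4895,-.2275,.049,-7.7)"
```

```text
t 2.98 pos [ 0.4914 -0.227   0.0555] rpy [ 1.8e+02 -1.0e-01 -7.8e+00] J6 85.7 w 33.9 f 0.0 F [ 0.  -0.4  0.7]
units xyz [-0.03  0.01  0.11] n 0.11 rz -0.02
```

Call:
carry_out --increments '[{"rx":0,"ry":0,"rz":0,"x":-0.03,"y":0,"z":0.11,"jaw":34},{"rx":0,"ry":0,"rz":0,"x":0,"y":0,"z":0,"jaw":8},{"rx":0,"ry":0,"rz":0,"x":0,"y":0,"z":0,"jaw":8},{"rx":0,"ry":0,"rz":0,"x":0,"y":0,"z":0,"jaw":8},{"rx":0,"ry":0,"rz":0,"x":0,"y":0,"z":0,"jaw":8},{"rx":0,"ry":0,"rz":0,"x":0,"y":0,"z":0,"jaw":8}]'

```text
time: 3.72
ee_pos: [0.4891, -0.2268, 0.0479]
orientation: [180.0, -0.0, -7.8]
contact_force: [-0.5, 0.5, 1.1]
width: 0.139
finger_force: 42.8
```

```bash
python3 -c "
from h import *
go(.4895,-.2275,.2,-7.7)"
```

```text
t 3.73 pos [ 0.4891 -0.2268  0.0479] rpy [180.   -0.   -7.8] J6 85.7 w 11.9 f 42.8 F [-0.5  0.5  1.1]
units xyz [ 0.01  0.01 -2.54] n 2.54 rz -0.02
```

Call:
carry_out --increments '[{"rx":0,"ry":0,"rz":0,"x":0,"y":0,"z":-0.5,"jaw":8},{"rx":0,"ry":0,"rz":0,"x":0,"y":0,"z":-0.8,"jaw":8},{"rx":0,"ry":0,"rz":0,"x":-0.1,"y":-0.4,"z":-0.4,"jaw":8},{"rx":0,"ry":0,"rz":0,"x":-0.21,"y":-0.9,"z":-0.1,"jaw":8},{"rx":0,"ry":0,"rz":0,"x":-0.22,"y":-0.9,"z":0,"jaw":8},{"rx":0,"ry":0,"rz":0,"x":-0.22,"y":-0.9,"z":0,"jaw":8},{"rx":0,"ry":0,"rz":0.5,"x":-0.22,"y":-0.9,"z":0,"jaw":8},{"rx":0,"ry":0,"rz":1,"x":-0.22,"y":-0.9,"z":0,"jaw":8},{"rx":0,"ry":0,"rz":1,"x":-0.22,"y":-0.9,"z":0,"jaw":8},{"rx":0,"ry":0,"rz":1,"x":0,"y":-0.7,"z":0,"jaw":8}]'

```text
time: 4.97
ee_pos: [0.4793, 0.1713, 0.1562]
orientation: [-179.9, -0.0, -27.9]
contact_force: [0.2, -0.5, 0.5]
width: 0.13
finger_force: 42.8
```

Call:
carry_out --increments '[{"rx":0,"ry":0,"rz":1,"x":0,"y":0,"z":0,"jaw":8},{"rx":0,"ry":0,"rz":1,"x":0,"y":0,"z":0,"jaw":8},{"rx":0,"ry":0,"rz":1,"x":0,"y":0,"z":0,"jaw":8},{"rx":0,"ry":0,"rz":1,"x":0,"y":0,"z":0,"jaw":8},{"rx":0,"ry":0,"rz":1,"x":0,"y":0,"z":0,"jaw":8},{"rx":0,"ry":0,"rz":1,"x":0,"y":0,"z":0,"jaw":8},{"rx":0,"ry":0,"rz":1,"x":0,"y":0,"z":0,"jaw":8},{"rx":0,"ry":0,"rz":1,"x":0,"y":0,"z":0,"jaw":8},{"rx":0,"ry":0,"rz":1,"x":0,"y":0,"z":0,"jaw":8},{"rx":0,"ry":0,"rz":1,"x":0,"y":0,"z":0,"jaw":8}]'

```text
time: 6.22
ee_pos: [0.4796, 0.1688, 0.1556]
orientation: [180.0, -0.0, -85.4]
contact_force: [0.1, 0.4, 0.3]
width: 0.138
finger_force: 42.8
```

Run:
```python
from h import *
go(.4452,.2001,.006,-101)
for n in("top","side"):
    im,d=viewer.camera(n); np.savez(f"{n}1.npz",im=im,d=d)
    cv2.imwrite(f"pics/{n}1.png",im)
```

```text
t 6.22 pos [0.4796 0.1688 0.1556] rpy [180.   -0.  -85.4] J6 -37.5 w 11.8 f 42.8 F [0.1 0.4 0.3]
units xyz [-0.57  0.53  2.49] n 2.61 rz 2.73
```

View pics/side1.png

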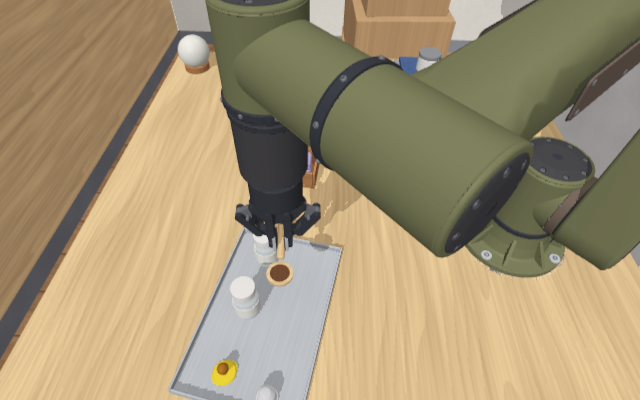

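The spoon is held level, with its bowl at (280,272) towards the tray's +y end; the jars are untouched.

Call:
carry_out --increments '[{"rx":0,"ry":0,"rz":1,"x":0,"y":0,"z":0,"jaw":8},{"rx":0,"ry":0,"rz":1,"x":0,"y":0,"z":0,"jaw":8},{"rx":0,"ry":0,"rz":0.73,"x":0,"y":0,"z":0,"jaw":8},{"rx":0,"ry":0,"rz":0,"x":-0.2,"y":0.33,"z":0,"jaw":8},{"rx":0,"ry":0,"rz":0,"x":-0.2,"y":0.33,"z":0.2,"jaw":8},{"rx":0,"ry":0,"rz":0,"x":0,"y":0,"z":0.5,"jaw":8},{"rx":0,"ry":0,"rz":0,"x":0,"y":0,"z":0.5,"jaw":8},{"rx":0,"ry":0,"rz":0,"x":0,"y":0,"z":0.3,"jaw":8},{"rx":0,"ry":0,"rz":0,"x":0,"y":0,"z":0.3,"jaw":8},{"rx":0,"ry":0,"rz":0,"x":0,"y":0,"z":0,"jaw":8}]'

```text
time: 7.58
ee_pos: [0.4448, 0.1993, 0.0465]
orientation: [179.9, -0.1, -100.8]
contact_force: [0.1, 0.8, -1.2]
width: 0.133
finger_force: 42.8
```

Run:
```python
from h import *
go(.4452,.2001,.0055,-101)
```

```text
t 7.58 pos [0.4448 0.1993 0.0465] rpy [ 1.799e+02 -1.000e-01 -1.008e+02] J6 -58.7 w 11.4 f 42.8 F [ 0.1  0.8 -1.2]
units xyz [-0.01 -0.    0.68] n 0.68 rz 0.03
```

Call:
carry_out --increments '[{"rx":0,"ry":0,"rz":0,"x":0,"y":0,"z":0.3,"jaw":8},{"rx":0,"ry":0,"rz":0,"x":0,"y":0,"z":0.2,"jaw":8},{"rx":0,"ry":0,"rz":0,"x":0,"y":0,"z":0.1,"jaw":8},{"rx":0,"ry":0,"rz":0,"x":0,"y":0,"z":0.05,"jaw":8},{"rx":0,"ry":0,"rz":0,"x":0,"y":0,"z":0.02,"jaw":8},{"rx":0,"ry":0,"rz":0,"x":0,"y":0,"z":0,"jaw":8}]'

```text
time: 8.32
ee_pos: [0.4455, 0.2, 0.0078]
orientation: [-180.0, 0.0, -100.8]
contact_force: [0.5, -0.2, -0.3]
width: 0.137
finger_force: 42.8
```

Now a little lower, then open and rise.

Call:
carry_out --increments '[{"rx":0,"ry":0,"rz":0,"x":0,"y":0,"z":0.03,"jaw":8},{"rx":0,"ry":0,"rz":0,"x":0,"y":0,"z":0,"jaw":13},{"rx":0,"ry":0,"rz":0,"x":0,"y":0,"z":0,"jaw":17},{"rx":0,"ry":0,"rz":0,"x":0,"y":0,"z":0,"jaw":34},{"rx":0,"ry":0,"rz":0,"x":0,"y":0,"z":0,"jaw":34},{"rx":0,"ry":0,"rz":0,"x":0,"y":0,"z":-0.3,"jaw":34},{"rx":0,"ry":0,"rz":0,"x":0,"y":0,"z":-0.6,"jaw":34},{"rx":0,"ry":0,"rz":0,"x":0,"y":0,"z":-0.9,"jaw":60},{"rx":0,"ry":0,"rz":0,"x":0,"y":0,"z":-0.9,"jaw":72},{"rx":0,"ry":0,"rz":0,"x":0,"y":0,"z":0,"jaw":72}]'

```text
time: 9.57
ee_pos: [0.4474, 0.2009, 0.1747]
orientation: [-179.6, 0.4, -100.8]
contact_force: [-0.0, 0.7, -0.1]
width: 0.844
finger_force: 0.0
```

Run:
```python
from h import *
go(.5240,.0995,.16,-101)
im,d=viewer.camera("side"); cv2.imwrite("pics/side2.png",im)
j=cv2.resize(cv2.imread("pics/side0.png")[215:325,215:305],(491,600),interpolation=2)
cv2.imwrite("pics/jar.png",np.hstack([j[:,:400],cv2.resize(im[200:400,150:350],(400,400))[:, :].copy() if 0 else cv2.copyMakeBorder(cv2.resize(im[200:400,150:350],(400,400)),0,200,0,0,0)]))
```

```text
t 9.57 pos [0.4474 0.2009 0.1747] rpy [-179.6    0.4 -100.8] J6 -58.7 w 72.1 f 0.0 F [-0.   0.7 -0.1]
units xyz [ 1.42 -1.57  0.24] n 2.13 rz 0.03
```

View pics/jar.png

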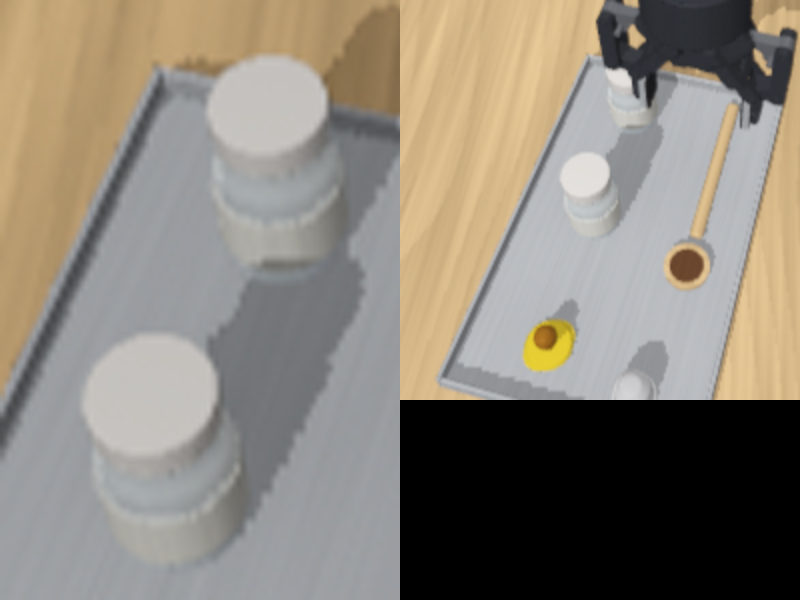

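The spoon lies flat in the tray's free half (handle at (740,105), bowl at (687,265) in the crop). The jars have a narrower cap over a sloping shoulder, so I check their profile while approaching the nearer jar.

Call:
carry_out --increments '[{"rx":0,"ry":0,"rz":0,"x":0.4,"y":-0.4,"z":0,"jaw":74},{"rx":0,"ry":0,"rz":0,"x":0.5,"y":-0.5,"z":0,"jaw":74},{"rx":0,"ry":0,"rz":0,"x":0.52,"y":-0.67,"z":0,"jaw":74},{"rx":0,"ry":0,"rz":0,"x":0,"y":0,"z":0.3,"jaw":74},{"rx":0,"ry":0,"rz":0,"x":0,"y":0,"z":0.3,"jaw":74},{"rx":0,"ry":0,"rz":0,"x":0,"y":0,"z":0,"jaw":74}]'

```text
time: 10.38
ee_pos: [0.5202, 0.0987, 0.1292]
orientation: [179.8, -0.1, -100.8]
contact_force: [0.1, -0.8, 0.5]
width: 0.861
finger_force: 0.0
```

```bash
python3 - 0 <<'E'
from m import *
go(.5241,.0990,.048,-101)
for r,c in(((225,270,265,325),(.5453,.2127)),((248,222,282,268),(.5241,.099))):
    p=P["side"][roi("side",*r)]; a=np.hypot(p[:,0]-c[0],p[:,1]-c[1])*1e3
    print([(int(z*1e3),round(np.median(a[(p[:,2]>=z)&(p[:,2]<z+.004)&(a>15)&(a<30)]),1)) for z in np.arange(.02,.09,.004)])
E
```

```text
t 10.38 pos [0.5202 0.0987 0.1292] rpy [ 1.798e+02 -1.000e-01 -1.008e+02] J6 -43.3 w 73.6 f 0.0 F [ 0.1 -0.8  0.5]
units xyz [-0.02 -0.06  1.35] n 1.35 rz 0.04
[(20, np.float64(23.1)), (24, np.float64(22.9)), (28, np.float64(22.9)), (32, np.float64(23.2)), (36, np.float64(23.2)), (40, np.float64(23.2)), (44, np.float64(23.2)), (48, np.float64(22.8)), (52, np.float64(22.6)), (56, np.float64(22.2)), (60, np.float64(21.3)), (64, np.float64(19.8)), (68, np.float64(18.8)), (72, np.float64(19.5)), (76, np.float64(20.2)), (80, np.float64(20.5)), (84, np.float64(20.1)), (88, np.float64(18.6))]
[(20, np.float64(22.5)), (24, np.float64(22.5)), (28, np.float64(22.7)), (32, np.float64(22.8)), (36, np.float64(22.7)), (40, np.float64(22.6)), (44, np.float64(22.2)), (48, np.float64(22.3)), (52, np.float64(22.2)), (56, np.float64(21.8)), (60, np.float64(20.7)), (64, np.float64(19.0)), (68, np.float64(18.1)), (72, np.float64(18.9)), (76, np.float64(20.1)), (80, np.float64(19.8)), (84, np.float64(19.4)), (88, np.float64(18.5))]
```

The profile shows a full-width body up to z≈58 mm, then a shoulder, then the cap (about 42 mm) from z≈74 to 89 mm. I'll grip the cap with the TCP at z≈0.058, which also keeps the fingers above the caddy walls.

Call:
carry_out --increments '[{"rx":0,"ry":0,"rz":0,"x":-0.02,"y":-0.06,"z":0.2,"jaw":74},{"rx":0,"ry":0,"rz":0,"x":0,"y":0,"z":0.3,"jaw":74},{"rx":0,"ry":0,"rz":0,"x":0,"y":0,"z":0.4,"jaw":74},{"rx":0,"ry":0,"rz":0,"x":0,"y":0,"z":0.2,"jaw":74},{"rx":0,"ry":0,"rz":0,"x":0,"y":0,"z":0.08,"jaw":74},{"rx":0,"ry":0,"rz":0,"x":0,"y":0,"z":0,"jaw":74},{"rx":0,"ry":0,"rz":0,"x":0,"y":0,"z":0,"jaw":74}]'

```text
time: 11.25
ee_pos: [0.5261, 0.0991, 0.0618]
orientation: [-179.9, 0.0, -100.8]
contact_force: [-0.5, -0.2, 0.2]
width: 0.865
finger_force: 0.0
```

Run:
```python
from h import *
go(.5241,.0990,.058,-101)
```

```text
t 11.25 pos [0.5261 0.0991 0.0618] rpy [-179.9    0.  -100.8] J6 -43.1 w 73.9 f 0.0 F [-0.5 -0.2  0.2]
units xyz [0.01 0.03 0.06] n 0.07 rz 0.03
```

Call:
carry_out --increments '[{"rx":0,"ry":0,"rz":0,"x":0,"y":0.03,"z":0.06,"jaw":60},{"rx":0,"ry":0,"rz":0,"x":0,"y":0,"z":0,"jaw":54},{"rx":0,"ry":0,"rz":0,"x":0,"y":0,"z":0,"jaw":50},{"rx":0,"ry":0,"rz":0,"x":0,"y":0,"z":0,"jaw":47},{"rx":0,"ry":0,"rz":0,"x":0,"y":0,"z":0,"jaw":44},{"rx":0,"ry":0,"rz":0,"x":0,"y":0,"z":0,"jaw":42},{"rx":0,"ry":0,"rz":0,"x":0,"y":0,"z":0,"jaw":38},{"rx":0,"ry":0,"rz":0,"x":0,"y":0,"z":0,"jaw":36},{"rx":0,"ry":0,"rz":0,"x":0,"y":0,"z":0,"jaw":36}]' --newtons 50

```text
time: 12.38
ee_pos: [0.5244, 0.0993, 0.0581]
orientation: [-179.9, 0.0, -100.8]
contact_force: [0.5, -1.1, 5.1]
width: 0.492
finger_force: 48.1
```

Run:
```python
from h import *
go(.5458,-.2389,.17,-95.15)
```

```text
t 12.38 pos [0.5244 0.0993 0.0581] rpy [-179.9    0.  -100.8] J6 -43.2 w 42.0 f 48.1 F [ 0.5 -1.1  5.1]
units xyz [ 5.47 -1.41 -1.87] n 5.95 rz -0.99
```

Cap gripped (42.0 mm). Lift and carry to the far empty cell.

Call:
carry_out --increments '[{"rx":0,"ry":0,"rz":0,"x":0,"y":0,"z":-0.2,"jaw":36},{"rx":0,"ry":0,"rz":0,"x":0,"y":0,"z":-0.4,"jaw":36},{"rx":0,"ry":0,"rz":0,"x":0,"y":0,"z":-0.6,"jaw":36},{"rx":0,"ry":0,"rz":-0.5,"x":0,"y":0,"z":-0.5,"jaw":36},{"rx":0,"ry":0,"rz":-0.5,"x":0,"y":0,"z":-0.2,"jaw":36},{"rx":0,"ry":0,"rz":0,"x":0.3,"y":-0.05,"z":0,"jaw":36},{"rx":0,"ry":0,"rz":0,"x":0.6,"y":-0.1,"z":0,"jaw":36},{"rx":0,"ry":0,"rz":0,"x":0.8,"y":-0.12,"z":0,"jaw":36},{"rx":0,"ry":0,"rz":0,"x":0.8,"y":-0.12,"z":0,"jaw":36},{"rx":0,"ry":0,"rz":0,"x":0.8,"y":-0.12,"z":0,"jaw":36}]'

```text
time: 13.62
ee_pos: [0.5356, -0.1026, 0.1701]
orientation: [179.9, 0.0, -95.2]
contact_force: [1.3, 1.1, -1.2]
width: 0.493
finger_force: 48.1
```

Call:
carry_out --increments '[{"rx":0,"ry":0,"rz":0,"x":0.8,"y":-0.12,"z":0,"jaw":36},{"rx":0,"ry":0,"rz":0,"x":0.8,"y":-0.12,"z":0,"jaw":36},{"rx":0,"ry":0,"rz":0,"x":0.5,"y":-0.08,"z":0,"jaw":36},{"rx":0,"ry":0,"rz":0,"x":0.18,"y":-0.03,"z":0,"jaw":36},{"rx":0,"ry":0,"rz":0,"x":0,"y":0,"z":0,"jaw":36},{"rx":0,"ry":0,"rz":0,"x":0,"y":0,"z":0,"jaw":36}]'

```text
time: 14.38
ee_pos: [0.5453, -0.2379, 0.1711]
orientation: [180.0, 0.0, -95.1]
contact_force: [0.9, 0.2, -1.2]
width: 0.494
finger_force: 48.1
```

Run:
```python
from h import *
go(.5458,-.2389,.061,-95.15)
im,d=viewer.camera("side"); i2,_=viewer.camera("top")
f=lambda a:cv2.resize(a,(400,400),interpolation=2)
cv2.imwrite("pics/c3.png",np.hstack([f(im[60:220,220:380]),f(i2[90:220,340:470])]))
```

```text
t 14.38 pos [ 0.5453 -0.2379  0.1711] rpy [180.    0.  -95.1] J6 -0.8 w 42.2 f 48.1 F [ 0.9  0.2 -1.2]
units xyz [ 0.02 -0.01  1.84] n 1.84 rz 0.02
```

View pics/c3.png

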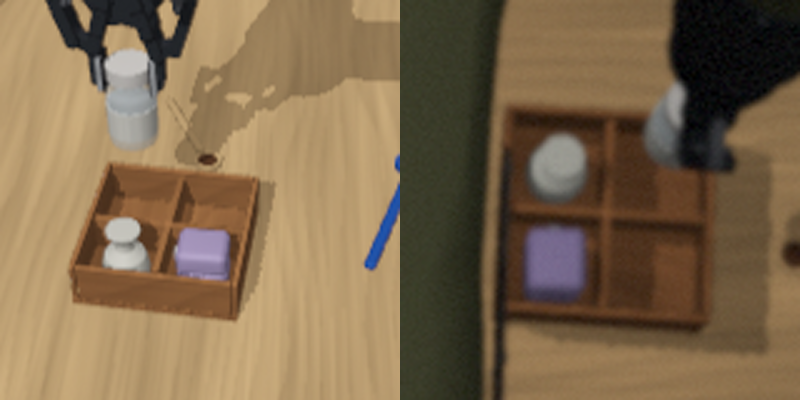

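The jar hangs upright (left crop, (132,100)) and the cell below is empty. Lower it.

Call:
carry_out --increments '[{"rx":0,"ry":0,"rz":0,"x":0.01,"y":-0.01,"z":0.3,"jaw":36},{"rx":0,"ry":0,"rz":0,"x":0,"y":0,"z":0.4,"jaw":36},{"rx":0,"ry":0,"rz":0,"x":0,"y":0,"z":0.4,"jaw":36},{"rx":0,"ry":0,"rz":0,"x":0,"y":0,"z":0.3,"jaw":36},{"rx":0,"ry":0,"rz":0,"x":0,"y":0,"z":0.2,"jaw":36},{"rx":0,"ry":0,"rz":0,"x":0,"y":0,"z":0.1,"jaw":36},{"rx":0,"ry":0,"rz":0,"x":0,"y":0,"z":0,"jaw":36},{"rx":0,"ry":0,"rz":0,"x":0,"y":0,"z":0,"jaw":36}]'

```text
time: 15.48
ee_pos: [0.5465, -0.2395, 0.0703]
orientation: [-179.9, -0.0, -95.1]
contact_force: [-0.7, 0.1, -1.4]
width: 0.489
finger_force: 48.2
```

Run:
```python
from h import *
go(.5458,-.2389,.060,-95.15)
```

```text
t 15.47 pos [ 0.5465 -0.2395  0.0703] rpy [-179.9   -0.   -95.1] J6 -0.7 w 41.8 f 48.2 F [-0.7  0.1 -1.4]
units xyz [-0.01  0.01  0.17] n 0.17 rz 0.01
```

Call:
carry_out --increments '[{"rx":0,"ry":0,"rz":0,"x":0,"y":0,"z":0.05,"jaw":36},{"rx":0,"ry":0,"rz":0,"x":0,"y":0,"z":0.04,"jaw":36},{"rx":0,"ry":0,"rz":0,"x":0,"y":0,"z":0.03,"jaw":36},{"rx":0,"ry":0,"rz":0,"x":0,"y":0,"z":0.02,"jaw":36},{"rx":0,"ry":0,"rz":0,"x":0,"y":0,"z":0.02,"jaw":36},{"rx":0,"ry":0,"rz":0,"x":0,"y":0,"z":0,"jaw":36},{"rx":0,"ry":0,"rz":0,"x":0,"y":0,"z":0,"jaw":36}]'

```text
time: 16.35
ee_pos: [0.5461, -0.2395, 0.0602]
orientation: [-180.0, -0.0, -95.1]
contact_force: [-2.2, 0.5, 2.1]
width: 0.493
finger_force: 48.5
```

Call:
carry_out --increments '[{"rx":0,"ry":0,"rz":0,"x":0,"y":0,"z":0.015,"jaw":36},{"rx":0,"ry":0,"rz":0,"x":0,"y":0,"z":0,"jaw":36},{"rx":0,"ry":0,"rz":0,"x":0,"y":0,"z":0,"jaw":36}]'

```text
time: 16.73
ee_pos: [0.5461, -0.2396, 0.0601]
orientation: [-180.0, -0.0, -95.1]
contact_force: [-2.6, 2.2, 5.2]
width: 0.492
finger_force: 49.3
```

On the floor (force rose to 5 N, with no further descent). Open slowly and rise.

Call:
carry_out --increments '[{"rx":0,"ry":0,"rz":0,"x":0,"y":0,"z":0,"jaw":42},{"rx":0,"ry":0,"rz":0,"x":0,"y":0,"z":0,"jaw":44},{"rx":0,"ry":0,"rz":0,"x":0,"y":0,"z":0,"jaw":48},{"rx":0,"ry":0,"rz":0,"x":0,"y":0,"z":0,"jaw":56},{"rx":0,"ry":0,"rz":0,"x":0,"y":0,"z":0,"jaw":60},{"rx":0,"ry":0,"rz":0,"x":0,"y":0,"z":-0.2,"jaw":60},{"rx":0,"ry":0,"rz":0,"x":0,"y":0,"z":-0.5,"jaw":60},{"rx":0,"ry":0,"rz":0,"x":0,"y":0,"z":-0.8,"jaw":60},{"rx":0,"ry":0,"rz":0,"x":0,"y":0,"z":-0.5,"jaw":74},{"rx":0,"ry":0,"rz":0,"x":0,"y":0,"z":0,"jaw":74}]'

```text
time: 17.98
ee_pos: [0.5474, -0.24, 0.1834]
orientation: [-179.6, -0.1, -95.1]
contact_force: [-0.1, 0.1, -0.3]
width: 0.869
finger_force: 0.0
```

Run:
```python
from h import *
go(.5453,.2127,.16,-101)
im,d=viewer.camera("side"); i2,d2=viewer.camera("top")
np.savez("side2.npz",im=im,d=d); np.savez("top2.npz",im=i2,d=d2)
p=cloud("side",d).reshape(-1,3); q=p[(np.hypot(p[:,0]-.546,p[:,1]+.239)<.035)&(p[:,2]>.080)&(p[:,2]<.1)]
print(len(q),q[:,2].max() if len(q) else 0,np.median(q[:,2]) if len(q) else 0, cv2.minAreaRect(q[:,:2].astype(np.float32)*1000) if len(q) else 0)
q=p[(np.hypot(p[:,0]-.5453,p[:,1]-.2127)<.035)&(p[:,2]>.078)]; print("jarA",cv2.minAreaRect(q[:,:2].astype(np.float32)*1000))
```

```text
t 17.98 pos [ 0.5474 -0.24    0.1834] rpy [-1.796e+02 -1.000e-01 -9.510e+01] J6 -0.7 w 74.2 f 0.0 F [-0.1  0.1 -0.3]
units xyz [-7.51  0.7   0.39] n 7.55 rz 1.03
204 0.09465145290866372 0.09166578927483668 ((544.3949584960938, -239.6646270751953), (41.008148193359375, 41.429649353027344), 8.152705192565918)
jarA ((544.7888793945312, 212.44976806640625), (42.31824493408203, 42.200843811035156), 10.755837440490723)
```

Jar one stands upright at its cell centre with its top at 91.7 mm, as it should. Now the second jar.

Call:
carry_out --increments '[{"rx":0,"ry":0,"rz":0,"x":-0.5,"y":0.04,"z":0,"jaw":74},{"rx":0,"ry":0,"rz":0,"x":-0.9,"y":0.08,"z":0,"jaw":74},{"rx":0,"ry":0,"rz":0,"x":-0.95,"y":0.09,"z":0,"jaw":74},{"rx":0,"ry":0,"rz":0,"x":-0.95,"y":0.09,"z":0,"jaw":74},{"rx":0,"ry":0,"rz":0,"x":-0.95,"y":0.09,"z":0,"jaw":74},{"rx":0,"ry":0,"rz":0,"x":-0.95,"y":0.09,"z":0,"jaw":74},{"rx":0,"ry":0,"rz":0,"x":-0.95,"y":0.09,"z":0,"jaw":74},{"rx":0,"ry":0,"rz":0,"x":-0.95,"y":0.09,"z":0,"jaw":74},{"rx":0,"ry":0,"rz":0,"x":-0.4,"y":0.04,"z":0.1,"jaw":74},{"rx":0,"ry":0,"rz":1,"x":0,"y":0,"z":0.3,"jaw":74}]'

```text
time: 19.32
ee_pos: [0.5439, 0.2141, 0.1539]
orientation: [180.0, -0.0, -100.8]
contact_force: [0.6, -0.7, -0.9]
width: 0.868
finger_force: 0.0
```

Call:
carry_out --increments '[{"rx":0,"ry":0,"rz":0,"x":0,"y":0,"z":0.3,"jaw":74},{"rx":0,"ry":0,"rz":0,"x":0,"y":0,"z":0,"jaw":74},{"rx":0,"ry":0,"rz":0,"x":0,"y":0,"z":0,"jaw":74}]'

```text
time: 19.7
ee_pos: [0.5445, 0.212, 0.1373]
orientation: [-180.0, -0.0, -100.8]
contact_force: [-0.4, 0.3, 0.4]
width: 0.866
finger_force: 0.0
```

Run:
```python
from h import *
go(.5451,.2126,.058,-101)
```

```text
t 19.7 pos [0.5445 0.212  0.1373] rpy [-180.    -0.  -100.8] J6 -51.8 w 73.9 f 0.0 F [-0.4  0.3  0.4]
units xyz [-0.01 -0.01  1.32] n 1.32 rz 0.03
```

Call:
carry_out --increments '[{"rx":0,"ry":0,"rz":0,"x":-0.01,"y":-0.01,"z":0.2,"jaw":74},{"rx":0,"ry":0,"rz":0,"x":0,"y":0,"z":0.4,"jaw":74},{"rx":0,"ry":0,"rz":0,"x":0,"y":0,"z":0.4,"jaw":74},{"rx":0,"ry":0,"rz":0,"x":0,"y":0,"z":0.2,"jaw":74},{"rx":0,"ry":0,"rz":0,"x":0,"y":0,"z":0.12,"jaw":74},{"rx":0,"ry":0,"rz":0,"x":0,"y":0,"z":0,"jaw":74},{"rx":0,"ry":0,"rz":0,"x":0,"y":0,"z":0,"jaw":74}]'

```text
time: 20.58
ee_pos: [0.5453, 0.2133, 0.0586]
orientation: [-179.9, 0.0, -100.8]
contact_force: [0.4, 0.1, 0.2]
width: 0.868
finger_force: 0.0
```

Run:
```python
from h import *
go(.5451,.2126,.058,-101)
```

```text
t 20.57 pos [0.5453 0.2133 0.0586] rpy [-179.9    0.  -100.8] J6 -51.8 w 74.1 f 0.0 F [0.4 0.1 0.2]
units xyz [0.01 0.   0.01] n 0.02 rz 0.03
```

Call:
carry_out --increments '[{"rx":0,"ry":0,"rz":0,"x":0.01,"y":0,"z":0,"jaw":60},{"rx":0,"ry":0,"rz":0,"x":0,"y":0,"z":0,"jaw":54},{"rx":0,"ry":0,"rz":0,"x":0,"y":0,"z":0,"jaw":50},{"rx":0,"ry":0,"rz":0,"x":0,"y":0,"z":0,"jaw":47},{"rx":0,"ry":0,"rz":0,"x":0,"y":0,"z":0,"jaw":44},{"rx":0,"ry":0,"rz":0,"x":0,"y":0,"z":0,"jaw":42},{"rx":0,"ry":0,"rz":0,"x":0,"y":0,"z":0,"jaw":38},{"rx":0,"ry":0,"rz":0,"x":0,"y":0,"z":0,"jaw":36},{"rx":0,"ry":0,"rz":0,"x":0,"y":0,"z":0,"jaw":36}]' --newtons 50

```text
time: 21.7
ee_pos: [0.5453, 0.2125, 0.0584]
orientation: [-179.9, 0.0, -100.8]
contact_force: [1.4, -1.0, 5.0]
width: 0.494
finger_force: 48.7
```

Call:
carry_out --increments '[{"rx":0,"ry":0,"rz":0,"x":0,"y":0,"z":-0.2,"jaw":36},{"rx":0,"ry":0,"rz":0,"x":0,"y":0,"z":-0.4,"jaw":36},{"rx":0,"ry":0,"rz":0,"x":0,"y":0,"z":-0.6,"jaw":36},{"rx":0,"ry":0,"rz":-0.5,"x":0,"y":0,"z":-0.6,"jaw":36},{"rx":0,"ry":0,"rz":-0.5,"x":0,"y":0,"z":-0.3,"jaw":36},{"rx":0,"ry":0,"rz":0,"x":0,"y":0,"z":0,"jaw":36}]'

```text
time: 22.45
ee_pos: [0.5447, 0.2129, 0.1846]
orientation: [-180.0, 0.1, -95.1]
contact_force: [0.1, -0.5, -1.8]
width: 0.494
finger_force: 48.9
```

Run:
```python
from h import *
go(.4671,-.2318,.18,-95.15)
```

```text
t 22.45 pos [0.5447 0.2129 0.1846] rpy [-1.80e+02  1.00e-01 -9.51e+01] J6 -46.1 w 42.2 f 48.9 F [ 0.1 -0.5 -1.8]
units xyz [7.5  0.63 0.08] n 7.52 rz 0.01
```

Call:
carry_out --increments '[{"rx":0,"ry":0,"rz":0,"x":0.3,"y":0.03,"z":0,"jaw":36},{"rx":0,"ry":0,"rz":0,"x":0.6,"y":0.05,"z":0,"jaw":36},{"rx":0,"ry":0,"rz":0,"x":0.85,"y":0.07,"z":0,"jaw":36},{"rx":0,"ry":0,"rz":0,"x":0.85,"y":0.07,"z":0,"jaw":36},{"rx":0,"ry":0,"rz":0,"x":0.85,"y":0.07,"z":0,"jaw":36},{"rx":0,"ry":0,"rz":0,"x":0.85,"y":0.07,"z":0,"jaw":36},{"rx":0,"ry":0,"rz":0,"x":0.85,"y":0.07,"z":0,"jaw":36},{"rx":0,"ry":0,"rz":0,"x":0.85,"y":0.07,"z":0,"jaw":36},{"rx":0,"ry":0,"rz":0,"x":0.85,"y":0.07,"z":0,"jaw":36},{"rx":0,"ry":0,"rz":0,"x":0.45,"y":0.04,"z":0,"jaw":36}]'

```text
time: 23.7
ee_pos: [0.4673, -0.2229, 0.1819]
orientation: [179.8, 0.0, -95.3]
contact_force: [0.8, -0.7, -1.9]
width: 0.495
finger_force: 48.9
```

Call:
carry_out --increments '[{"rx":0,"ry":0,"rz":0,"x":0.2,"y":0.02,"z":0,"jaw":36},{"rx":0,"ry":0,"rz":0,"x":0,"y":0,"z":0,"jaw":36},{"rx":0,"ry":0,"rz":0,"x":0,"y":0,"z":0,"jaw":36}]'

```text
time: 24.08
ee_pos: [0.4671, -0.2316, 0.1832]
orientation: [180.0, 0.0, -95.1]
contact_force: [-0.7, 0.2, -1.7]
width: 0.493
finger_force: 48.9
```

Run:
```python
from h import *
go(.4671,-.2318,.060,-95.15)
im,d=viewer.camera("side"); i2,_=viewer.camera("top")
f=lambda a:cv2.resize(a,(400,400),interpolation=2)
cv2.imwrite("pics/c4.png",np.hstack([f(im[60:220,220:380]),f(i2[90:220,340:470])]))
```

```text
t 24.07 pos [ 0.4671 -0.2316  0.1832] rpy [180.    0.  -95.1] J6 -0.8 w 42.1 f 48.9 F [-0.7  0.2 -1.7]
units xyz [ 0.   -0.    2.05] n 2.05 rz 0.02
```

View pics/c4.png

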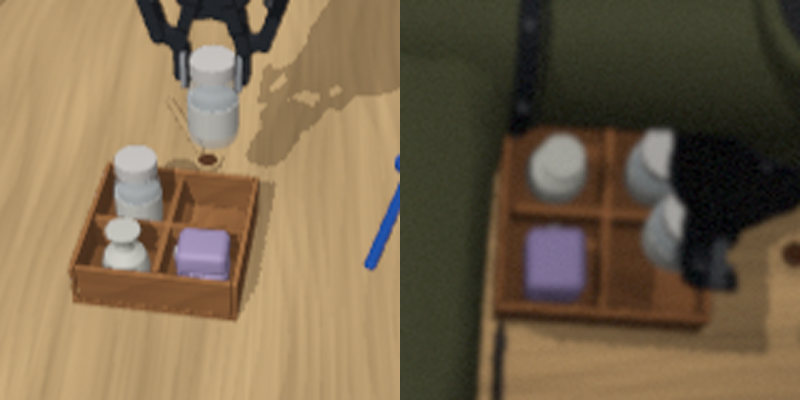

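Jar one stands upright in the far cell (138,185). The second jar hangs upright above the near empty cell. Lower it.

Call:
carry_out --increments '[{"rx":0,"ry":0,"rz":0,"x":0,"y":0,"z":0.3,"jaw":36},{"rx":0,"ry":0,"rz":0,"x":0,"y":0,"z":0.4,"jaw":36},{"rx":0,"ry":0,"rz":0,"x":0,"y":0,"z":0.4,"jaw":36},{"rx":0,"ry":0,"rz":0,"x":0,"y":0,"z":0.35,"jaw":36},{"rx":0,"ry":0,"rz":0,"x":0,"y":0,"z":0.25,"jaw":36},{"rx":0,"ry":0,"rz":0,"x":0,"y":0,"z":0.15,"jaw":36},{"rx":0,"ry":0,"rz":0,"x":0,"y":0,"z":0,"jaw":36},{"rx":0,"ry":0,"rz":0,"x":0,"y":0,"z":0,"jaw":36}]'

```text
time: 25.18
ee_pos: [0.4676, -0.2326, 0.0735]
orientation: [-179.9, -0.0, -95.1]
contact_force: [-0.2, 0.2, -1.2]
width: 0.495
finger_force: 48.9
```

Run:
```python
from h import *
go(.4671,-.2318,.0602,-95.15)
```

```text
t 25.18 pos [ 0.4676 -0.2326  0.0735] rpy [-179.9   -0.   -95.1] J6 -0.8 w 42.2 f 48.9 F [-0.2  0.2 -1.2]
units xyz [-0.01  0.01  0.22] n 0.22 rz 0.01
```

Call:
carry_out --increments '[{"rx":0,"ry":0,"rz":0,"x":0,"y":0,"z":0.06,"jaw":36},{"rx":0,"ry":0,"rz":0,"x":0,"y":0,"z":0.05,"jaw":36},{"rx":0,"ry":0,"rz":0,"x":0,"y":0,"z":0.04,"jaw":36},{"rx":0,"ry":0,"rz":0,"x":0,"y":0,"z":0.03,"jaw":36},{"rx":0,"ry":0,"rz":0,"x":0,"y":0,"z":0.02,"jaw":36},{"rx":0,"ry":0,"rz":0,"x":0,"y":0,"z":0.02,"jaw":36},{"rx":0,"ry":0,"rz":0,"x":0,"y":0,"z":0,"jaw":36},{"rx":0,"ry":0,"rz":0,"x":0,"y":0,"z":0,"jaw":36}]'

```text
time: 26.18
ee_pos: [0.4672, -0.2326, 0.0604]
orientation: [-180.0, -0.0, -95.1]
contact_force: [-3.3, 1.6, 5.5]
width: 0.495
finger_force: 49.9
```

On the floor. Release and rise.

Call:
carry_out --increments '[{"rx":0,"ry":0,"rz":0,"x":0,"y":0,"z":0,"jaw":42},{"rx":0,"ry":0,"rz":0,"x":0,"y":0,"z":0,"jaw":44},{"rx":0,"ry":0,"rz":0,"x":0,"y":0,"z":0,"jaw":48},{"rx":0,"ry":0,"rz":0,"x":0,"y":0,"z":0,"jaw":54},{"rx":0,"ry":0,"rz":0,"x":0,"y":0,"z":0,"jaw":58},{"rx":0,"ry":0,"rz":0,"x":0,"y":0,"z":-0.2,"jaw":58},{"rx":0,"ry":0,"rz":0,"x":0,"y":0,"z":-0.5,"jaw":58},{"rx":0,"ry":0,"rz":0,"x":0,"y":0,"z":-0.8,"jaw":58},{"rx":0,"ry":0,"rz":0,"x":0,"y":0,"z":-0.8,"jaw":58},{"rx":0,"ry":0,"rz":0,"x":0,"y":0,"z":-0.3,"jaw":58}]'

```text
time: 27.42
ee_pos: [0.468, -0.233, 0.2201]
orientation: [-179.7, -0.1, -95.1]
contact_force: [0.0, 0.8, -0.2]
width: 0.68
finger_force: 0.0
```

Call:
carry_out --increments '[{"rx":0,"ry":0,"rz":0,"x":0,"y":0,"z":0,"jaw":58},{"rx":0,"ry":0,"rz":0,"x":0,"y":0,"z":0,"jaw":58}]'

```text
time: 27.68
ee_pos: [0.4666, -0.2321, 0.2138]
orientation: [179.9, 0.0, -95.1]
contact_force: [-0.4, 0.5, -1.3]
width: 0.676
finger_force: 0.0
```

Run:
```python
from h import *
im,d=viewer.camera("side"); cv2.imwrite("pics/end.png",im)
p=cloud("side",d).reshape(-1,3)
for x,y in((.5458,-.2389),(.4671,-.2318)):
    q=p[(np.hypot(p[:,0]-x,p[:,1]-y)<.035)&(p[:,2]>.08)&(p[:,2]<.105)]; print(np.median(q[:,2]),cv2.minAreaRect(q[:,:2].astype(np.float32)*1000))
```

```text
0.09140049350244148 ((544.2777099609375, -241.0430145263672), (40.60097885131836, 44.653690338134766), 3.9328248500823975)
0.0915903717936259 ((465.8634948730469, -231.0140380859375), (39.984962463378906, 43.10704803466797), 1.6418285369873047)
```

View pics/end.png

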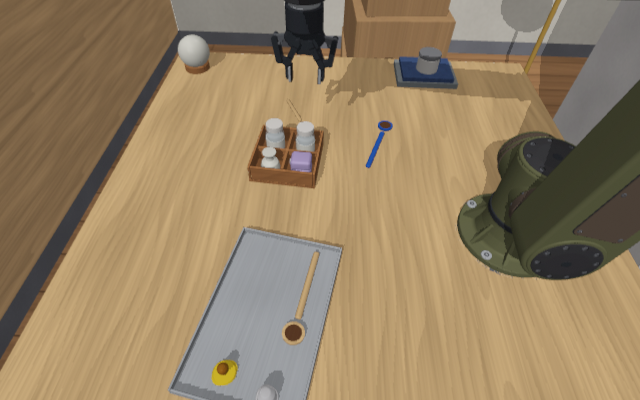

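Both jars stand in their cells, at (275,132) and (305,136). The spoon lies flat in the tray (bowl at (293,332)), the other things are in place, and the gripper is clear.

```bash
python3 -c "
from bench import ctrl
print(ctrl.hand_in())"
```

```text
the job is handed in; nothing more can be done
None
```

I laid the spoon flat in the tray, stood one jar upright on the floor of each of the two empty cells, left everything else in place, and handed the job in at about 28 s.

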